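# Clamp a bar at the bench drill and hold the feed lever on its stop

## Robot

A 6-joint arm with a two-finger parallel gripper is mounted at the origin on a cart in front of the work surface, level with it; the furniture and walls round the work are solid. World frame = base frame: x ahead of the robot, y to its left, z up, the work surface at z = 0. Lengths are in mm, angles in rad, forces in N, time in s.
With the tool pointing down it reaches from about 350 to 775 mm from the base axis. Payload 7.3 kg.
Tool frame: the origin (TCP) lies on the centre line of the jaws, within the pads' length; the fingertips stand 22 mm ahead of it and the grasp point (between the pads) lies 3 mm ahead of it; z points along the fingers, y is the direction in which the jaws open and shut (so a half turn about z gives the same grasp; the last joint's range is limited). The gripper opens to 92 mm and grips with 3 to 60 N. Pads are 19 mm wide; open, the fingers measure 130 mm over their backs; the gripper's body (75 mm by 190 mm) begins 47 mm behind the grasp point.
Start: joints at [-1.322, 0.342, 1.524, -0, 1.275, -0.146], TCP at [201.95, -484.622, 248.741] pointing down, gripper open.
Joint ranges: [-2.53, 2.53], [-0.77, 2.02], [0.04, 2.7], [-1, 4.14], [0.28, 2.66], [-3.11, 3.11]. Speed limits (rad/s): [2.57, 2.57, 3.14, 3.14, 3.14, 3.14].

## Interface

Orientations are given as [roll, pitch, yaw] about the fixed x, y, z axes, in that order (R = Rz(yaw) Ry(pitch) Rx(roll)).
In Python, from plant import get_obs, capture, bot, spot_in gives the robot as it stands.
- The arm moves only by the shell command python3 -m handwheel 'ROWS' [OPENING]. ROWS is JSON, a list of rows, each a list of 2 entries, a list of its own where there are three numbers: the shift along the world's x, y, z in mm, then the turn, a rotation vector about the world's x, y, z in rad. In form: [[[x, y, z], [wx, wy, wz]], ...]. A call has 1 to 12 rows; each row shifts and turns the commanded pose from where the row before left it; what a row does not reach is not made up. A row lasts 1/8 s, in which the tool goes at most 62.5 mm and 10.7 degrees, less where a joint would pass 70% of its speed; a pose out of reach is approached as far as the arm can. A call is refused whole if a number of a shift passes 62.5 or a number of a turn 0.188, either way. A call with a gripper value outside its range is refused whole. OPENING is the closure, from 0 (fully open) to 1 (shut), set as the call begins (- or left out, the last holds). The fingers move at their own pace and stop on an object; the grip force is fixed at half the most. Time passes only in rows, so rows that do not move let the fingers close. It gives the time, the measured TCP pose, the force and the opening at its end, in the units of the state.
- get_obs(): the state, without advancing time (a new reading comes with each control period).
- capture(name): name is "scene" or "top"; returns a dict with "img" (420x560x3 uint8, red, green, blue), "fx", "fy", "cx", "cy" (pixels), "k1" (the pictures are not rectified: a ray, as slopes to the right and down, at radius r is drawn at 1 + k1 r^2 times it, then the intrinsics apply), "cam_to_world" (4x4, takes a point from camera to world coordinates). Camera axes: x right, y up, looking along -z (the intrinsics and any distortion apply to the point x, -y, -z); pixel columns grow to the right and rows downward; lengths in mm; the calibration is good to about 2 mm. A picture is of the moment at which its call begins. There is no depth.
- bot.close_job(): hands the job in, once; it reports no verdict.
Trained networks look in the newest picture that a camera, given by its name, has taken for a name from the list of things; names that differ only in an ending like _2 or _b are one class to them, and where a whole thing is asked for, a point or a joint stands for the part that bears it (a point fixed in the world has none). Each returns a list of dicts, best first, with "score" (0 to 1); they miss things now and then, are a little off and sometimes report something else, mostly with a low value. They report only what shows in the picture. A call takes as long as a camera call. They do not tell look-alikes from the thing itself.
- spot_in(thing, camera): "xyz" ([x, y, z] in mm, in the coordinates of the camera as it stood for that picture, good to about 4 mm: the middle of the surface that is visible of it).
The state is a dict: "time": time; "joint_positions": joint angles; "dq": joint speeds; "tau": joint torques, N m; "tool_pos": TCP position; "tcp_rot": TCP orientation; "contact_force": force on the tool from outside, world axes, zero at the start; "moment": the same for the moment, N m; "grip_width": finger opening in mm.
Only numpy, scipy, OpenCV 4.12 (cv2) and the standard library are available. Lean on these libraries where they do the work, as an engineer would, in place of code of your own. Each camera call takes 0.05 s, during which the arm holds its last target. There are 200 camera calls.

## Task

Set up the small green bench drill for a depth check: squeeze the spring clamp open, slide its jaws endwise over the overhanging left end of the brass bar and the fence behind it, and let the clamp close so that it alone holds the bar, standing on edge, flat against the fence. Then bring the ball of the feed lever forward and down against its return spring, all the way to the lever's stop, and finish while still holding it there, so that I can check the height of the drill point over the bar. Leave the bar where it stands against its end stop, and do not disturb the loupe, the silver cuff, the steel block or the marker.

Things in the scene. Friction and masses are not known exactly. Their poses are not given: they have to be found in the camera images.
- drill: Small green bench drill, fixed. Origin: on the bit's axis, at bench height; x to the rear (column, motor), y to its left, z up. Base 250 x 170 mm, x = -75 to 175, y = -85 to 85, top at z = 22 mm. Head 80 mm wide, x = -38 to 188 mm, from 145 mm up to 290 mm, chuck and bit below; column top and cover knob up to 307 mm. The lever is on its right side.
- bar_end (a point): Fixed point on the drill: middle of the left end face of bar and dark steel fence taken together, at drill x = 3, y = 105, z = 35 mm, axes as the drill's. The fence is 6 mm thick (drill x = 5 to 11 mm), 22 mm tall (z = 22 to 44 mm); with the bar in front of it 16 mm thick in all. Both overhang the base's left edge by 20 mm, free air below. A stop block is at the fence's right end.
- bar_center (a point): Centre of the loose brass bar, 10 mm thick (its x), 155 mm long (its y), 26 mm tall (its z), 0.33 kg. It stands on edge on the base under the bit, in front of the fence with up to about 1 mm of play, its right end at the stop block, its left end level with the fence's (within 3 mm); scribed punch marks face up.
- clamp_pin (a point): Pivot pin of the loose spring clamp, half-way up; the clamp is 22 mm tall, 70 g, lies on its side, pin upright. Axes: those of its left half; shut, x runs along the middle line to the jaws, y to the left half, z up. Opened, they stand turned by +half of clamp_jaw about z from the middle line. Jaw pads: black rubber, 20 mm tall, 28 to 48 mm ahead of the pin.
- clamp_jaw (a joint): Opening of the clamp (rad): 0 shut, 0.65 fully squeezed; sprung shut. Its two blue tails, 22 mm tall, run from 12 to 48 mm behind the pin; shut, their ends are 55 mm apart over the outsides; fully squeezed (12 to 15 N) they are parallel, 21 mm over the outsides, and the jaws gape 31 mm at the tips, 25 mm at the pads' rear. On bar and fence it reads about 0.31 and presses with about 9 N.
- feed_lever (a joint): Angle of the drill's feed lever (rad): 0 at rest, ball up; 1.25 on its stop, ball forward and low. Its spring pulls back with about 3 N at the ball at rest and 8 N at the stop, and returns it to 0 when let go. It lowers the quill and bit by 26 mm in all; at the stop the drill point is 3 mm above the bar.
- lever_ball (a point): Centre of the black ball, 27 mm in diameter, at the end of the feed lever, on the drill's right side. It moves on an arc of 120 mm radius about lever_hub in the drill's x-z plane: from 84 mm in front of and 86 mm above the hub at rest to 108 mm in front of and 52 mm below it at the stop (angle above the forward level: 0.80 rad minus feed_lever).
- lever_hub (a point): Fixed point on the feed lever's turning axis (which is parallel to the drill's y), abreast of the ball: drill x = 12, y = -118, z = 175 mm. Axes as the drill's. The lever's bent steel arm, 8 mm thick, runs from the hub's end at drill y = -87 mm out to the ball.
- loupe_glass: Bystander: round magnifier with folding black handle, 42 x 87 x 9 mm, lying on the bench.
- silver_cuff: Bystander: hammered silver cuff bracelet, 54 x 59 x 22 mm.
- bench_block: Bystander: square steel block, 62 x 62 x 20 mm.
- marker: Bystander: black marker pen, 13 x 129 x 11 mm, lying on the bench.
Not all that is in view belongs to the job. Leave any red look-alike of the part that bears clamp_pin alone.

How it is judged:
By the outcome, as a careful person would: the job done as asked, in the order asked, and still so for the second after the job is handed in, while the arm keeps its last pose, push and grip.
It also fails if it takes over 58 s, if anything falls off the work surface, if the arm or the gripper's body presses on something with over 40 N, if the wrist force passes 120 N, or if a joint passes its speed limit or range.

## Working session

There is one attempt and no reset: what is moved stays moved. The work goes in short steps, Python scripts to look and compute and a shell command to move; the robot and the scene stay as the last step left them, time stands still between calls to the robot, and variables do not carry over. Pictures are saved under pics/ and viewed, about 8 in all and at most 12, crops included, and the job is handed in when it is done.

```bash
mkdir -p pics; ls
cat > h.py <<'E'
import numpy as np, cv2
from plant import get_obs, capture, bot, spot_in
def ray(c,u,v):
    K=np.array([[c['fx'],0,c['cx']],[0,c['fy'],c['cy']],[0,0,1.]])
    p=cv2.undistortPoints(np.array([[[u,v]]],float),K,np.array([c['k1'],0,0,0.]))[0,0]
    M=np.array(c['cam_to_world']); d=M[:3,:3]@np.array([p[0],-p[1],-1]); return M[:3,3],d
def at_z(c,u,v,z):
    o,d=ray(c,u,v); return o+d*(z-o[2])/d[2]
def proj(c,P):
    M=np.array(c['cam_to_world']); q=M[:3,:3].T@(np.array(P,float)-M[:3,3]); x,y=q[0]/-q[2],-q[1]/-q[2]
    s=1+c['k1']*(x*x+y*y); return np.array([c['fx']*x*s+c['cx'],c['fy']*y*s+c['cy']])
def world(c,p): M=np.array(c['cam_to_world']); return M[:3,:3]@np.array(p)+M[:3,3]
def save(c,n,crop=None,s=1):
    im=c['img'][:,:,::-1]
    if crop: a,b,w,h=crop; im=im[b:b+h,a:a+w]
    cv2.imwrite('pics/'+n,cv2.resize(im,None,fx=s,fy=s,interpolation=cv2.INTER_CUBIC))
E
python3 - <<'E'
from h import *
np.set_printoptions(precision=1,suppress=True)
ims=[]
for n in ['scene','top']:
    c=capture(n); save(c,n+'0.png'); print(n,c['fx'],c['k1'],np.array(c['cam_to_world']))
    for t in ['drill','clamp_pin','bar_center','lever_ball','lever_hub','bar_end','clamp_jaw','loupe_glass','silver_cuff','bench_block','marker']:
        for r in spot_in(t,n)[:3]:
            w=world(c,r['xyz']); print(t,round(r['score'],2),w,proj(c,w))
print(get_obs())
E
```

```text
pics
scene 510.64540726770946 0.015036321736532236 [[  -0.6    0.4   -0.7 -529.9]
 [  -0.8   -0.3    0.5  687.2]
 [   0.     0.9    0.4  853.9]
 [   0.     0.     0.     1. ]]
drill 0.79 [604.6  -1.  167.9] [251.2 214. ]
clamp_pin 0.61 [443.9 193.3  16. ] [222.3 308.1]
clamp_pin 0.61 [384.9  44.2  14. ] [281.8 300. ]
bar_center 0.76 [602.9  24.4  44.2] [245.4 253.1]
lever_ball 0.47 [ 541.8 -100.   241.5] [291.5 190.4]
lever_hub 0.75 [605.4  -4.2 166.4] [252.  214.1]
bar_end 0.79 [611.4   0.9 169.9] [249.4 212.7]
clamp_jaw 0.67 [386.4  55.1  12.8] [278.1 301.5]
clamp_jaw 0.65 [445.9 189.1  14.8] [223.3 307.5]
silver_cuff 0.44 [ 497.2 -388.6   18.1] [369.9 235.7]
marker 0.43 [ 723.1 -308.1   12.6] [308.4 217.5]
top 468.35720510911096 -0.1261130217157599 [[   0.     1.    -0.2  348.3]
 [  -1.     0.     0.1  -40.4]
 [   0.1    0.2    1.  1532.3]
 [   0.     0.     0.     1. ]]
drill 0.73 [631.3 -21.8 265.7] [255.9 181.1]
clamp_pin 0.6 [449.4 179.8  16.9] [192.2 251.3]
clamp_pin 0.57 [386.8  41.   19. ] [234.5 272. ]
bar_center 0.58 [599.8  51.7  46.5] [233.2 204.9]
bar_center 0.38 [631.
[... 251 characters left out ...]
 18.5] [191.2 253.5]
clamp_jaw 0.58 [633.  -25.  262.3] [257.1 180.8]
loupe_glass 0.76 [742.9 174.4   8.3] [198.8 163.5]
silver_cuff 0.56 [ 494.6 -393.3   17.8] [368.3 242.1]
bench_block 0.68 [ 586.4 -385.1   20.8] [366.  214.4]
bench_block 0.48 [452.2 181.9  21.4] [191.3 250.3]
marker 0.57 [ 716.9 -275.8    9.8] [333.  175.5]
{'time': 1.2, 'joint_positions': array([-1.3,  0.3,  1.5, -0. ,  1.3, -0.1]), 'dq': array([-0.,  0.,  0., -0.,  0.,  0.]), 'tau': array([  0. , -43.1, -24.4,   0.1,   0. ,  -0. ]), 'tool_pos': array([ 202. , -484.6,  248.7]), 'tcp_rot': array([3.1, 0. , 0.4]), 'contact_force': array([ 0.5, -0.3, -0. ]), 'moment': array([-0.,  0., -0.]), 'grip_width': 91.60242893749442}
```

Run:
```python
import cv2,numpy as np
t=cv2.imread('pics/top0.png')[140:290,150:350]; s=cv2.imread('pics/scene0.png')[150:330,190:340]
cv2.imwrite('pics/t1.png',cv2.resize(t,None,fx=4,fy=4,interpolation=cv2.INTER_CUBIC)); cv2.imwrite('pics/s1.png',cv2.resize(s,None,fx=3.3,fy=3.3,interpolation=cv2.INTER_CUBIC))
```

```text
(no output)
```

View pics/t1.png

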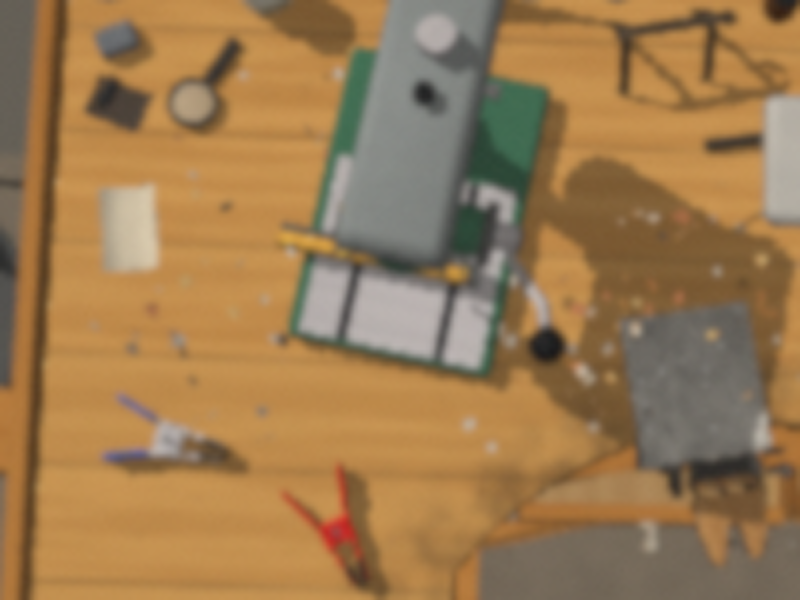

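View pics/s1.png

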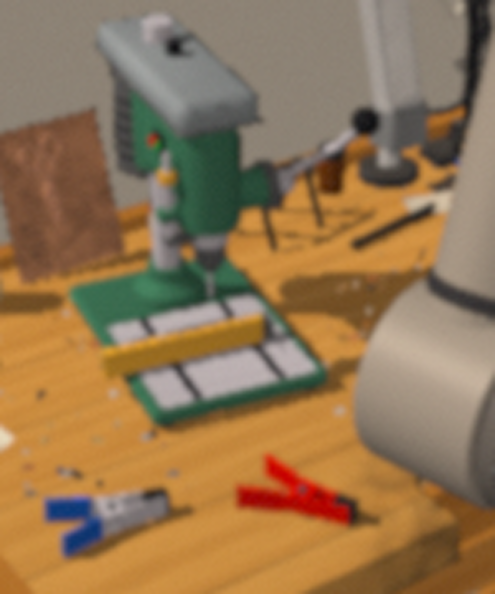

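Run:
```python
import cv2,numpy as np
t=cv2.imread('pics/top0.png'); s=cv2.imread('pics/scene0.png')
f=lambda im,x,y,w,h,k:cv2.resize(im[y:y+h,x:x+w],(400,300),interpolation=cv2.INTER_CUBIC)
m=np.vstack([np.hstack([f(t,215,182,80,60,5),f(t,170,235,44,33,9)]),np.hstack([f(s,212,225,80,60,5),f(s,200,292,44,33,9)])])
cv2.imwrite('pics/m1.png',m)
```

```text
(no output)
```

View pics/m1.png

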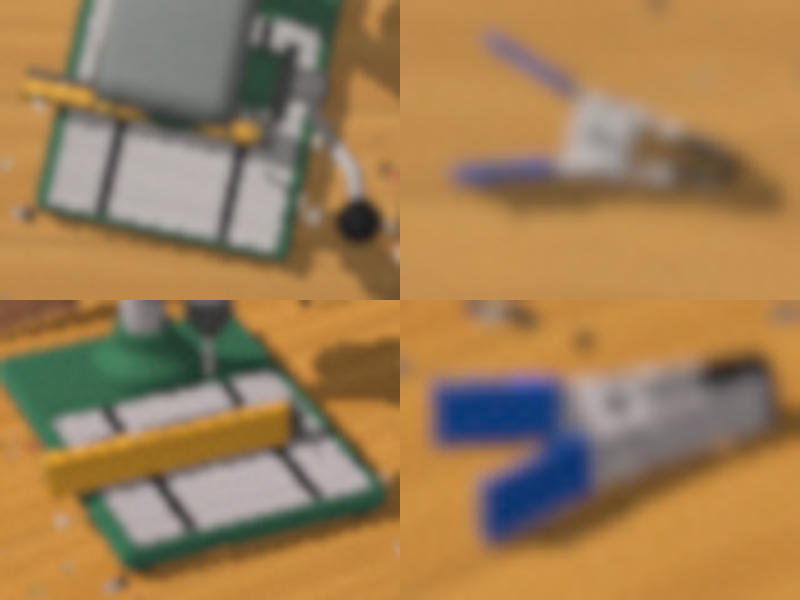

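```bash
cat > fit.py <<'E'
from h import *
from scipy.optimize import least_squares
np.set_printoptions(precision=2,suppress=True)
ct=capture('top');cs=capture('scene')
f=lambda x0,y0,k,px,py:np.array([x0+(px+.5)/k-.5,y0+(py+.5)/k-.5])
T=lambda a,b:(ct,f(215,182,5,a,b)); S=lambda a,b:(cs,f(212,225,5,a,b-300))
t=lambda a,b:(ct,f(170,235,400/44,a-400,b)); s=lambda a,b:(cs,f(200,292,400/44,a-400,b-300))
def W(p,q):
    c,n=np.cos(p[2]),np.sin(p[2]); return [p[0]+c*q[0]-n*q[1],p[1]+n*q[0]+c*q[1],q[2]]
def fit(obs,p0):
    r=lambda p:np.concatenate([proj(c,W(p,q))-uv for (c,uv),q in obs])
    o=least_squares(r,p0,loss='soft_l1'); print(o.x); print(r(o.x).reshape(-1,2)); return o.x
D=[(T(40,207),(-75,85,22)),(T(285,260),(-75,-85,22)),(T(22,88),(0,105,48)),(T(357,220),(-72,-118,261)),
(S(47,460),(-5,105,48)),(S(53,495),(-5,105,22)),(S(291,406),(-5,-50,48)),(S(384,488),(-75,-85,22)),(S(131,557),(-75,85,22))]
C=[(t(490,40),(-48,-27,22)),(t(458,176),(-48,27,22)),(t(740,165),(48,0,20)),(s(435,385),(-48,-27,22)),(s(485,485),(-48,27,22)),(s(770,365),(48,0,22)),(s(435,445),(-48,-27,0)),(s(490,545),(-48,27,0))]
# left half: y to left of x
E
python3 - <<'E'
from fit import *
d=fit(D,[610,0,-.2]); 
print('bar_end',W(d,(3,105,35)),'ball',W(d,(-72,-118,261)))
C2=[(a,(q[0],-q[1],q[2])) for a,q in C]
c=fit(C2,[445,180,-1.7]); print(c)
print('drill -y dir yaw',d[2]-np.pi/2,'tail grasp',W(c,(-36,0,22)))
print(get_obs()['tcp_rot'],get_obs()['time'])
E
```

```text
[602.53  -5.93  -0.18]
[[-1.77 -0.09]
 [ 0.59 -0.03]
 [ 0.18 -1.29]
 [ 0.55 -0.11]
 [ 0.51  1.13]
 [-0.24  1.6 ]
 [ 0.    0.44]
 [ 1.63 -0.07]
 [-1.2  -0.24]]
bar_end [np.float64(623.8786096415911), np.float64(96.91720048174209), 35] ball [np.float64(510.9622008038696), np.float64(-109.48988422029166), 261]
[456.61 181.13  -1.78]
[[-0.1  -1.7 ]
 [-0.88 -0.37]
 [-0.79 -0.28]
 [ 0.07 -0.06]
 [ 0.22  0.77]
 [ 0.8  -0.87]
 [ 0.62  0.03]
 [ 0.19  1.  ]]
[456.61 181.13  -1.78]
drill -y dir yaw -1.7469383910270009 tail grasp [np.float64(463.9825482064479), np.float64(216.36466114833644), 22]
[3.14 0.   0.39] 1.3
```

```bash
python3 -m handwheel '[[[26,48,0],[0,0,0.065]],[[26,48,0],[0,0,0.065]],[[26,48,0],[0,0,0.065]],[[20,47.5,0],[0,0,0.065]],[[20,47.5,0],[0,0,0.065]],[[20,47.5,0],[0,0,0.065]],[[20,47.5,0],[0,0,0.065]],[[2.5,50,0],[0,0,0.065]],[[2.5,50,0],[0,0,0.065]],[[2.5,50,0],[0,0,0.065]],[[2.5,50,0],[0,0,0.065]]]' 0
python3 -m handwheel '[[[23.5,41.5,-37],[0,0,0.065]],[[23.5,41.5,-37],[0,0,0.065]],[[23.5,41.5,-37],[0,0,0.065]],[[23.5,41.5,-37],[0,0,0.06]],[[0,0,0],[0,0,0]]]' 0
```

```text
time: 2.68
tool_pos: [369.9, 51.0, 249.0]
tcp_rot: [3.141, -0.0, 1.112]
contact_force: [0.8, -0.5, 0.6]
grip_width: 92.0
time: 3.3
tool_pos: [463.1, 217.1, 96.9]
tcp_rot: [-3.136, 0.003, 1.368]
contact_force: [-0.4, -0.5, 0.4]
grip_width: 91.7
```

```bash
python3 -m handwheel '[[[0.5,-0.5,-36],[0,0,0]],[[0.5,0,-26],[0,0,0]],[[0,0,-9.5],[0,0,0]],[[0,0,0],[0,0,0]]]' 0
python3 -m handwheel '[[[0,0,0],[0,0,0]],[[0,0,0],[0,0,0]],[[0,0,0],[0,0,0]],[[0,0,0],[0,0,0]],[[0,0,0],[0,0,0]],[[0,0,0],[0,0,0]],[[0,0,0],[0,0,0]],[[0,0,0],[0,0,0]]]' 1
```

```text
time: 3.8
tool_pos: [465.1, 214.5, 29.8]
tcp_rot: [3.141, -0.0, 1.364]
contact_force: [-0.1, -0.5, 0.9]
grip_width: 91.5
time: 4.8
tool_pos: [465.0, 214.9, 29.3]
tcp_rot: [3.141, 0.0, 1.365]
contact_force: [1.4, 0.0, 2.0]
grip_width: 20.9
```

```bash
python3 -m handwheel '[[[0,0,30],[0,0,0]],[[0,0,50],[0,0,0]],[[45,1,0],[0,0,0.01]],[[45,1,0],[0,0,0.01]],[[45,1,0],[0,0,0.01]],[[45,1,0],[0,0,0]],[[0,0,-28],[0,0,0]],[[0,0,-28],[0,0,0]],[[0,0,0],[0,0,0]],[[0,0,0],[0,0,0]]]' 1
python3 - <<'E'
from h import *
np.set_printoptions(precision=2,suppress=True)
t=capture('top')['img'][:,:,::-1];s=capture('scene')['img'][:,:,::-1]
o=get_obs();print(o['tool_pos'],o['tcp_rot'],o['grip_width'],o['time'])
f=lambda im,x,y,w,h:cv2.resize(im[y:y+h,x:x+w],(400,600),interpolation=cv2.INTER_CUBIC)
cs=capture('scene');ct=capture('top');P=[632,150,35]
print(proj(ct,P),proj(cs,P))
a,b=proj(ct,P).astype(int)-[30,36];c,d=proj(cs,P).astype(int)-[30,36];print(a,b,c,d)
cv2.imwrite('pics/m2.png',np.hstack([cv2.resize(t[b:b+72,a:a+60],(400,480),interpolation=cv2.INTER_CUBIC),cv2.resize(s[d:d+72,c:c+60],(400,480),interpolation=cv2.INTER_CUBIC)]))
E
```

```text
time: 6.05
tool_pos: [645.4, 219.0, 54.2]
tcp_rot: [3.14, -0.0, 1.395]
contact_force: [0.8, 0.7, -0.7]
grip_width: 20.5
[645.75 219.12  54.93] [ 3.14 -0.    1.39] 21.01082963367662 6.15
[203.46 194.79] [203.48 264.57]
173 158 173 228
```

View pics/m2.png

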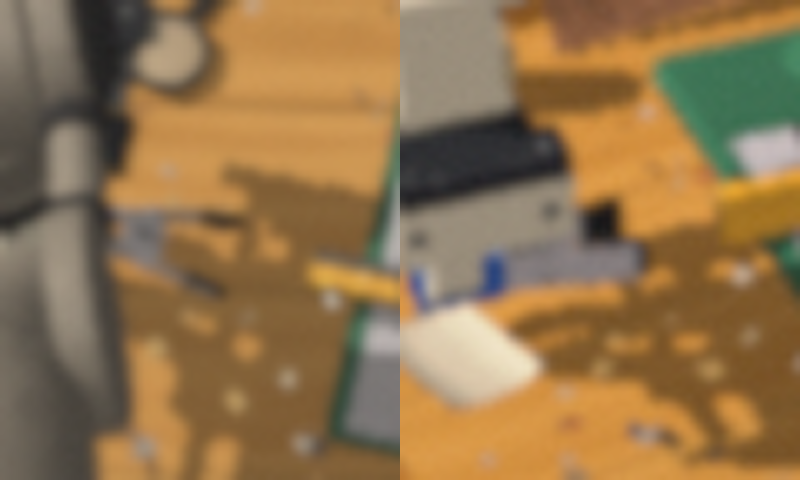

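Run:
```python
from h import *
np.set_printoptions(precision=1,suppress=True)
ct=capture('top');cs=capture('scene')
f=lambda px,py:(173+(px+.5)/6.667-.5,158+(py+.5)/6.667-.5); g=lambda px,py:(173+(px-400+.5)/6.667-.5,228+(py+.5)/6.667-.5)
y=1.395-np.pi; ex=np.array([np.cos(y),np.sin(y),0]); ey=np.array([-np.sin(y),np.cos(y),0])
o=get_obs()['tool_pos']
R=lambda n,w:print(n,w,'along',(w-o)@ex,'left',(w-o)@ey)
for n,p,z in [('rear jaw tip',(242,222),46.5),('front jaw tip',(224,291),46.5),('clamp body rear L',(115,210),46.5),('barRearTop',(310,260),48),('barFrontTop',(310,281),48),('barFrontBot',(310,288),22)]: R(n,at_z(ct,*f(*p),z))
for n,p,z in [('jaw tip top',(642,240),46.5),('jaw tip bot',(642,272),24.5),('barFrontTop',(717,187),48),('barFrontBot',(722,240),22),('baseBL',(660,70),22)]: R('s '+n,at_z(cs,*g(*p),z))
# predicted
from fit import *
d=[602.53,-5.93,-.176]
for q in [(-5,105,48),(5,105,48),(11,105,44),(-5,105,22)]: R('pred',np.array(W(d,q)))
```

```text
rear jaw tip [643.2 131.8  46.5] along 86.22138494979308 left 13.160081499330333
front jaw tip [609.1 138.8  46.5] along 85.29355980872349 left -21.635066764231844
clamp body rear L [647.2 193.4  46.5] along 24.83123317940399 left 6.299100483819051
barRearTop [625.3  98.   48. ] along 122.62953609825546 left 1.4407673535019818
barFrontTop [615.   97.5  48. ] along 124.88406738416838 left -8.593162651147761
barFrontBot [616.2  99.8  22. ] along 122.45108126630656 left -7.813306226755409
s jaw tip top [611.4 142.4  46.5] along 81.32962037073209 left -19.955867099107415
s jaw tip bot [619.7 139.6  24.5] along 82.65314706000612 left -11.349812078196234
s barFrontTop [628.6  96.   48. ] along 124.01317213375913 left 5.00628093398716
s barFrontBot [625.6  96.7  22. ] along 123.88479039097905 left 1.9585841763916827
s baseBL [775.8  47.8  22. ] along 145.77211575916098 left 158.39773680450804
pred [615.99  98.32  48.  ] along 123.93034836231146 left -7.7743166818154705
pred [625.84  96.57  48.  ] along 123.93238509434843 left 2.2256831107706474
pred [631.74  95.52  44.  ] along 123.9336071335706 left 8.225682986322317
pred [615.99  98.32  22.  ] along 123.93034836231146 left -7.7743166818154705
```

```bash
python3 -m handwheel '[[[3,-0.5,-0.5],[0,0,0]],[[-2.8,-15.8,0],[0,0,0]],[[-2.8,-15.8,0],[0,0,0]],[[-1,-5.9,0],[0,0,0]],[[-1,-5.9,0],[0,0,0]],[[0,0,0],[0,0,0]]]' 1
python3 - <<'E'
from h import *
np.set_printoptions(precision=2,suppress=True)
ct=capture('top');cs=capture('scene')
o=get_obs();print(o['tool_pos'],o['tcp_rot'],o['grip_width'],o['time'],o['contact_force'],o['moment'])
P=[628,115,35]
a,b=proj(ct,P).astype(int)-[20,20];c,d=proj(cs,P).astype(int)-[20,20];print(a,b,c,d)
f=lambda im,a,b:cv2.resize(im[b:b+40,a:a+40,::-1],(400,400),interpolation=cv2.INTER_CUBIC)
cv2.imwrite('pics/m3.png',np.hstack([f(ct['img'],a,b),f(cs['img'],c,d)]))
E
```

```text
time: 7.2
tool_pos: [640.4, 174.5, 52.8]
tcp_rot: [3.141, -0.0, 1.394]
contact_force: [-0.0, 0.4, -1.1]
grip_width: 21.0
[640.4  175.2   52.81] [ 3.14 -0.    1.39] 20.909943973723408 7.3 [-0.1   0.49 -0.48] [-0.03 -0.12  0.05]
194 176 194 241
```

View pics/m3.png

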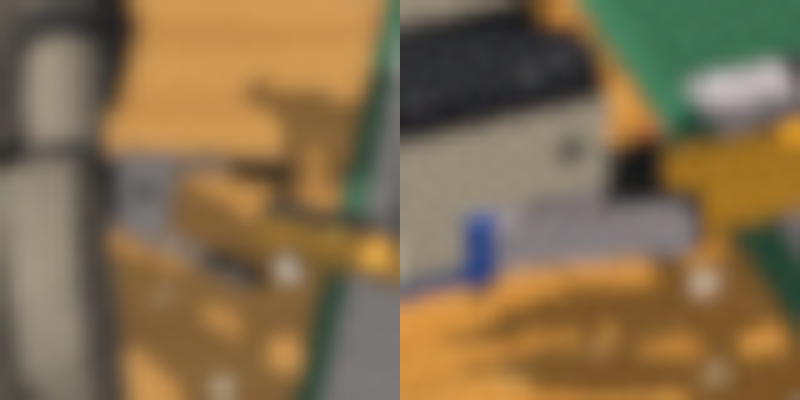

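Run:
```python
from h import *
np.set_printoptions(precision=1,suppress=True)
ct=capture('top');cs=capture('scene')
f=lambda px,py:(194+(px+.5)/10-.5,176+(py+.5)/10-.5); g=lambda px,py:(194+(px-400+.5)/10-.5,241+(py+.5)/10-.5)
def tri(p,q):
    o1,d1=ray(ct,*f(*p));o2,d2=ray(cs,*g(*q));s=np.linalg.lstsq(np.c_[d1,-d2],o2-o1,rcond=None)[0]
    a,b=o1+d1*s[0],o2+d2*s[1];return (a+b)/2,a-b
print('jawtip',tri((264,281),(695,197)));print('bar',tri((272,241),(666,150)))
o=get_obs()['tool_pos'];y=1.394-np.pi; ex=np.array([np.cos(y),np.sin(y),0]); ey=np.array([-np.sin(y),np.cos(y),0])
for n,a,l,z in [('frontjawouter top tip',84,-18.5,o[2]-29.3+22),('same bottom',84,-18.5,o[2]-29.3),('rear',84,18.5,o[2]-7.3)]:
  P=o+a*ex+l*ey;P[2]=z;u=proj(ct,P);v=proj(cs,P);print(n,P,(u-[194,176])*10,(v-[194,241])*10+[400,0])
from fit import W
d=[602.53,-5.93,-.176]
for q in [(-5,105,48),(-5,105,22),(-5,85,22),(11,105,44)]:
  P=W(d,q);u=proj(ct,P);v=proj(cs,P);print(q,(u-[194,176])*10,(v-[194,241])*10+[400,0])
```

```text
jawtip (array([604.5,  96.7,  44.3]), array([-2.9, -4.4, -0.9]))
bar (array([617.4,  96. ,  53.2]), array([-5.5, -8.4, -1.7]))
frontjawouter top tip [607.4  95.9  45.4] [255.3 262.3] [697.  185.2]
same bottom [607.4  95.9  23.4] [260.9 274. ] [700.7 248.5]
rear [643.8  89.4  45.4] [280.6 151.7] [656.3 124.6]
(-5, 105, 48) [248.38 234.17] [675.08 167.32]
(-5, 105, 22) [255.18 248.53] [679.58 242.  ]
(-5, 85, 22) [315.08 260.96] [743.53 226.38]
(11, 105, 44) [260.36 188.61] [658.16 152.54]
```

```bash
python3 -m handwheel '[[[0.5,-4.6,0.5],[0,0,0]],[[-0.6,-4.9,0],[0,0,0]],[[0,0,0],[0,0,0]]]' 1
python3 -m handwheel '[[[-2,0.3,0],[0,0,0]],[[0,0,0],[0,0,0]]]' 1
python3 -m handwheel '[[[-2,0.3,0],[0,0,0]],[[0,0,0],[0,0,0]]]' 1
python3 -m handwheel '[[[-2,0.3,0],[0,0,0]],[[0,0,0],[0,0,0]]]' 1
```

```text
time: 7.88
tool_pos: [640.3, 164.9, 53.2]
tcp_rot: [3.142, 0.0, 1.394]
contact_force: [0.4, 1.5, -1.0]
grip_width: 20.9
time: 8.12
tool_pos: [638.0, 165.9, 53.2]
tcp_rot: [-3.141, 0.0, 1.395]
contact_force: [0.1, 0.5, -0.1]
grip_width: 20.4
time: 8.38
tool_pos: [636.0, 166.2, 53.2]
tcp_rot: [-3.141, 0.0, 1.395]
contact_force: [0.3, -0.4, -0.3]
grip_width: 21.0
time: 8.62
tool_pos: [634.1, 166.4, 53.2]
tcp_rot: [-3.141, 0.0, 1.395]
contact_force: [-0.6, -0.0, -1.6]
grip_width: 20.9
```

```bash
for i in 1 2 3; do python3 -m handwheel '[[[-1.5,0.3,0],[0,0,0]],[[0,0,0],[0,0,0]]]' 1 | grep -E 'pos|force'; done
```

```text
tool_pos: [632.8, 166.7, 53.3]
contact_force: [1.1, -0.4, -0.5]
tool_pos: [632.0, 166.7, 53.5]
contact_force: [3.9, -2.1, -2.7]
tool_pos: [630.9, 166.9, 53.6]
contact_force: [5.6, -2.8, -2.1]
```

```bash
python3 -m handwheel '[[[4,-0.7,0.3],[0,0,0]],[[4,-0.8,0],[0,0,0]],[[-0.7,-4,0],[0,0,0]],[[0,0,0],[0,0,0]],[[0,0,0],[0,0,0]]]' 1
python3 - <<'E'
from h import *
ct=capture('top');cs=capture('scene')
P=[628,115,35]
f=lambda im,a,b:cv2.resize(im[b:b+40,a:a+40,::-1],(400,400),interpolation=cv2.INTER_CUBIC)
cv2.imwrite('pics/m4.png',np.hstack([f(ct['img'],194,176),f(cs['img'],194,241)]))
E
```

```text
time: 10.0
tool_pos: [636.9, 161.7, 53.5]
tcp_rot: [-3.141, 0.0, 1.395]
contact_force: [0.7, 0.2, -0.5]
grip_width: 20.4
```

View pics/m4.png

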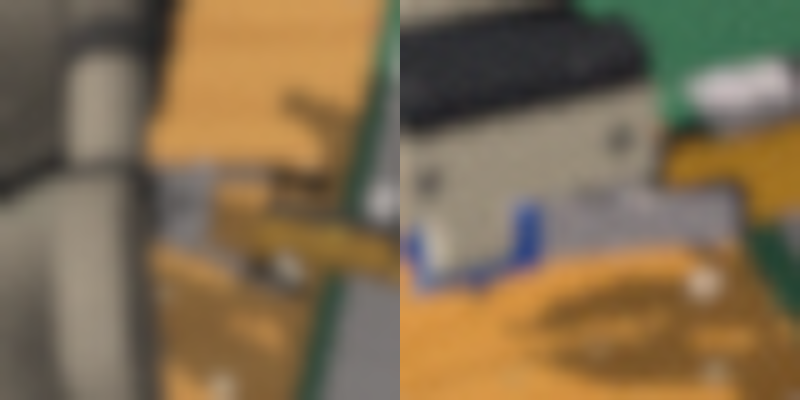

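```bash
python3 -m handwheel '[[[0,-3.5,0],[0,0,0]],[[0,0,0],[0,0,0]],[[0,0,0],[0,0,0]]]' 1
python3 -m handwheel '[[[0,0,0],[0,0,0]],[[0,0,0],[0,0,0]],[[0,0,0],[0,0,0]],[[0,0,0],[0,0,0]],[[0,0,0],[0,0,0]],[[0,0,0],[0,0,0]],[[0,0,0],[0,0,0]],[[0,0,0],[0,0,0]]]' 0
python3 -m handwheel '[[[0,0,30],[0,0,0]],[[0,0,40],[0,0,0]],[[0,0,40],[0,0,0]],[[-40,30,10],[0,0,0]],[[-40,30,10],[0,0,0]],[[-45,0,10],[0,0,0]],[[-45,0,10],[0,0,0]],[[0,0,0],[0,0,0]]]' 0
python3 - <<'E'
from h import *
ct=capture('top');cs=capture('scene')
f=lambda im,a,b:cv2.resize(im[b:b+40,a:a+40,::-1],(400,400),interpolation=cv2.INTER_CUBIC)
cv2.imwrite('pics/m5.png',np.hstack([f(ct['img'],190,176),f(cs['img'],194,241)]))
E
```

```text
time: 10.48
tool_pos: [637.1, 158.2, 53.5]
tcp_rot: [3.142, -0.0, 1.395]
contact_force: [-0.7, 0.8, -1.2]
grip_width: 21.1
time: 11.48
tool_pos: [637.1, 158.3, 53.6]
tcp_rot: [3.141, -0.0, 1.395]
contact_force: [-0.6, -1.2, 0.3]
grip_width: 91.5
time: 12.48
tool_pos: [464.8, 218.7, 204.7]
tcp_rot: [3.141, -0.0, 1.397]
contact_force: [0.8, -0.4, -0.6]
grip_width: 91.7
```

View pics/m5.png

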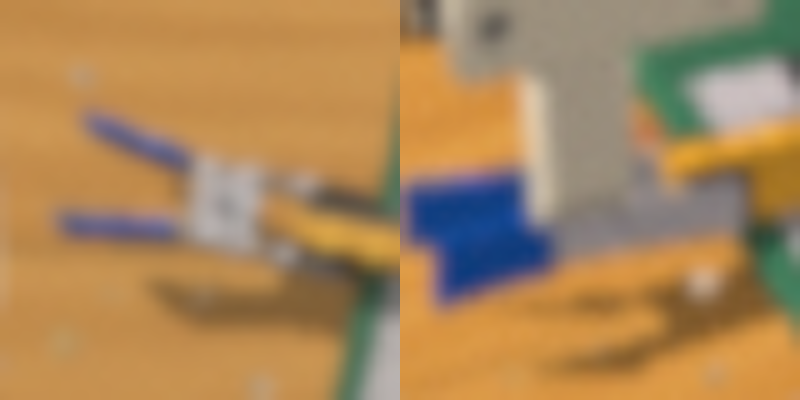

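Run:
```python
from h import *
np.set_printoptions(precision=1,suppress=True)
ct=capture('top');cs=capture('scene')
def cen(img,u,v,r=8):
    g=cv2.GaussianBlur(cv2.cvtColor(img,cv2.COLOR_RGB2GRAY),(0,0),.5)[v-r:v+r+1,u-r:u+r+1]
    m=(g<60).astype(np.uint8); n,l,s,c=cv2.connectedComponentsWithStats(m); i=1+np.argmax(s[1:,4]); print(s[i],g.min()); return c[i]+[u-r,v-r]
a=cen(cv2.cvtColor(cv2.imread('pics/top0.png'),cv2.COLOR_BGR2RGB),286,226);b=cen(cv2.cvtColor(cv2.imread('pics/scene0.png'),cv2.COLOR_BGR2RGB),301,187)
o1,d1=ray(ct,*a);o2,d2=ray(cs,*b);s=np.linalg.lstsq(np.c_[d1,-d2],o2-o1,rcond=None)[0]
print(a,b,o1+d1*s[0],o2+d2*s[1])
from fit import W
d=[602.53+1.9*.9845,-5.93-1.9*.1752,-.176]
for q in [0,.3,.6,.9,1.25,1.3]:
    w=W(d,(12-120*np.cos(.8-q),-118,175+120*np.sin(.8-q))); print(q,np.array(w))
print(proj(ct,W(d,(-72,-118,261))),proj(cs,W(d,(-72,-118,261))))
```

```text
[ 5  5  8  8 47] 29
[ 4  4  8  8 45] 20
[286.3 226.3] [300.5 186.6] [ 508.4 -108.7  263.4] [ 509.6 -107.2  263.5]
0 [ 513.24 -109.9   261.08]
0.3 [ 491.87 -106.1   232.53]
0.6 [ 479.76 -103.95  198.84]
0.9 [ 478.   -103.63  163.02]
1.25 [ 489.17 -105.62  122.8 ]
1.3 [ 491.87 -106.1   117.47]
[286.69 224.81] [300.49 186.76]
```

```bash
python3 -m handwheel '[[[-16,-36,30],[0,0,-0.175]],[[-16,-36,30],[0,0,-0.175]],[[-16,-36,30],[0,0,-0.175]],[[-16,-36,30],[0,0,-0.175]],[[7,-47,0],[0,0,-0.175]],[[7,-47,0],[0,0,-0.175]],[[7,-47,0],[0,0,-0.175]],[[22,-11,0],[0,0,-0.175]],[[22,-11,0],[0,0,-0.173]],[[22,-11,0],[0,0,0]],[[22,-11,0],[0,0,0]],[[0,0,0],[0,0,0]]]' 0
```

```text
time: 14.28
tool_pos: [513.1, -111.8, 322.3]
tcp_rot: [-3.141, 0.002, -0.179]
contact_force: [-0.7, -0.4, -0.6]
grip_width: 92.0
```

```bash
python3 -m handwheel '[[[-1,1,-20],[0,0,0]],[[-1,1,-20],[0,0,0]],[[0,0,-12],[0,0,0]],[[0,0,0],[0,0,0]]]' 0
python3 -m handwheel '[[[0,0,0],[0,0,0]],[[0,0,0],[0,0,0]],[[0,0,0],[0,0,0]],[[0,0,0],[0,0,0]],[[0,0,0],[0,0,0]],[[0,0,0],[0,0,0]],[[0,0,0],[0,0,0]]]' 1
```

```text
time: 14.78
tool_pos: [509.6, -108.6, 271.0]
tcp_rot: [-3.141, 0.002, -0.178]
contact_force: [-0.4, -0.4, 1.1]
grip_width: 91.6
time: 15.65
tool_pos: [510.1, -108.8, 271.5]
tcp_rot: [3.141, 0.0, -0.178]
contact_force: [-0.7, -3.2, 0.2]
grip_width: 26.5
```

```bash
python3 -m handwheel '[[[-5.9,1.0,-6.7],[0,0,0]],[[-5.8,1.1,-6.8],[0,0,0]],[[-4.8,0.9,-7.5],[0,0,0]],[[-4.8,0.8,-7.6],[0,0,0]],[[-3.7,0.7,-8.2],[0,0,0]],[[-3.6,0.6,-8.2],[0,0,0]],[[0,0,0],[0,0,0]]]' 1
python3 -m handwheel '[[[-2.4,0.4,-8.6],[0,0,0]],[[-2.4,0.4,-8.7],[0,0,0]],[[-1.1,0.2,-9],[0,0,0]],[[-1.1,0.2,-8.9],[0,0,0]],[[0.2,0,-9],[0,0,0]],[[0.3,-0.1,-9],[0,0,0]],[[0,0,0],[0,0,0]]]' 1
python3 - <<'E'
from h import *
ct=capture('top');cs=capture('scene');save(cs,'s5.png',(180,140,180,170),3)
E
```

```text
time: 16.52
tool_pos: [481.5, -103.7, 226.9]
tcp_rot: [3.141, -0.001, -0.178]
contact_force: [-0.1, -0.8, 5.8]
grip_width: 25.1
time: 17.4
tool_pos: [474.8, -102.5, 173.5]
tcp_rot: [3.142, 0.001, -0.178]
contact_force: [-2.5, -0.2, 6.1]
grip_width: 25.4
```

View pics/s5.png

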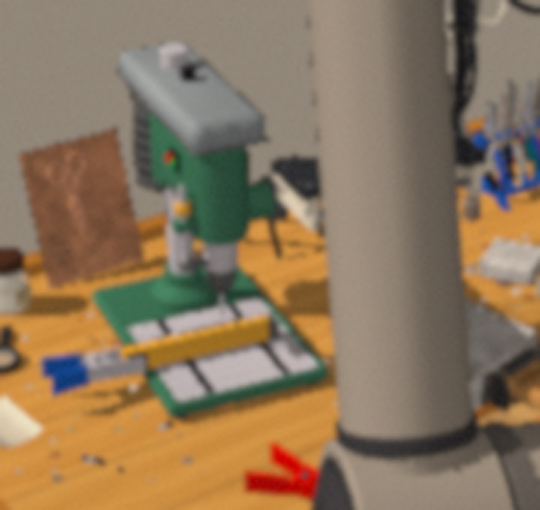

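```bash
python3 -m handwheel '[[[1.5,-0.3,-8.9],[0,0,0]],[[1.5,-0.3,-8.8],[0,0,0]],[[2.8,-0.5,-8.5],[0,0,0]],[[2.8,-0.5,-8.5],[0,0,0]],[[0,0,0],[0,0,0]]]' 1
python3 -m handwheel '[[[1.2,-0.2,-2.7],[0,0,0]],[[1.2,-0.2,-2.7],[0,0,0]],[[0,0,0],[0,0,0]]]' 1
python3 -m handwheel '[[[1.2,-0.2,-2.5],[0,0,0]],[[0,0,0],[0,0,0]]]' 1
```

```text
time: 18.12
tool_pos: [483.1, -104.0, 138.6]
tcp_rot: [-3.141, 0.002, -0.178]
contact_force: [-4.3, 0.8, 7.0]
grip_width: 25.6
time: 18.5
tool_pos: [485.2, -104.4, 133.5]
tcp_rot: [3.142, 0.002, -0.178]
contact_force: [-4.6, 0.8, 7.6]
grip_width: 25.3
time: 18.75
tool_pos: [486.4, -104.6, 131.0]
tcp_rot: [3.142, 0.002, -0.178]
contact_force: [-5.5, 0.6, 6.6]
grip_width: 25.3
```

Not at the stop yet by force (still spring only); keep going until the force climbs.

```bash
for i in 1 2 3; do python3 -m handwheel '[[[1,-0.2,-2],[0,0,0]],[[0,0,0],[0,0,0]]]' 1 | grep -E 'pos|force|width'; done
```

```text
tool_pos: [487.4, -104.7, 129.0]
contact_force: [-4.8, 1.0, 5.7]
grip_width: 25.2
tool_pos: [488.1, -104.9, 127.9]
contact_force: [-7.9, 1.4, 15.5]
grip_width: 25.4
tool_pos: [488.8, -105.0, 126.8]
contact_force: [-12.6, 2.3, 24.2]
grip_width: 25.1
```

```bash
python3 -m handwheel '[[[-0.2,0,0.5],[0,0,0]],[[0,0,0],[0,0,0]],[[0,0,0],[0,0,0]],[[0,0,0],[0,0,0]],[[0,0,0],[0,0,0]],[[0,0,0],[0,0,0]]]' 1
python3 - <<'E'
from h import *
ct=capture('top');cs=capture('scene')
f=lambda im,a,b,w,h,W,H:cv2.resize(im[b:b+h,a:a+w,::-1],(W,H),interpolation=cv2.INTER_CUBIC)
cv2.imwrite('pics/m6.png',np.hstack([f(ct['img'],180,150,100,100,400,500),f(cs['img'],190,200,80,100,400,500)]))
E
```

```text
time: 20.25
tool_pos: [488.7, -105.0, 127.0]
tcp_rot: [3.141, 0.002, -0.178]
contact_force: [-10.8, 3.0, 20.9]
grip_width: 25.1
```

View pics/m6.png

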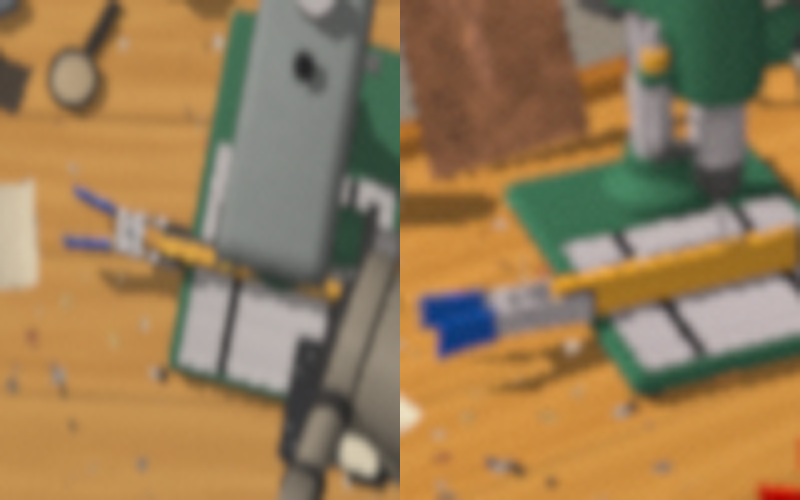

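Top crop: the clamp sits at (130,230) on the bar's left end, and the loupe at (75,80) is unmoved. Scene crop: the chuck is low at (720,185), with the bit just over the bar. Force is steady at about 24 N against the stop.

```bash
python3 -c "
from plant import bot,get_obs
o=get_obs();print(o['time'],o['contact_force'],o['tool_pos']);print(bot.close_job())"
```

```text
20.35 [-10.4620564    2.92495453  20.84146959] [ 488.72200947 -104.99558351  127.02084366]
the job is handed in; nothing more can be done
None
```

The job is handed in at 20.35 s. The blue spring clamp is on the left end of the bar and fence. The gripper is holding the lever ball against its stop.

- **Clamp:** I squeezed it fully open (21 mm over the tails), centred it by touching the rear jaw lightly on the fence (about 6 N), slid it on and let it close. The last pictures show it sitting straight and level on the bar end, with the bar against the fence. I did not measure how deep the pads sit: I aimed for the full 20 mm of overhang and put it within about 3 mm.
- **Lever:** I gripped the ball and followed its arc down. The force stayed at the spring's own level of 6–9 N, then rose sharply at the stop. I finished pushing with about 24 N, the ball about 1 mm from where I calculated the stop should be. The last picture shows the chuck low and the bit just above the bar.
- **Left unverified:** I did not measure the drill-point height, the bar's contact with its end stop, or the clamp's opening angle. The loupe is unmoved. I never worked near the cuff, the steel block, the marker or the red look-alike, but I did not check them again at the end.
- **Disagreements:** The `lever_ball` network reported the middle of the whole lever, about 30 mm off, so I located the ball from its dark outline in both pictures instead. My first fit of the bar was 2–4 mm off in the pictures; touching the fence put it at about 2 mm.

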